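Find the specimen case that rattles and show it to the reader

ROBOT

A 7-joint arm with a two-finger parallel gripper is mounted at the origin on the work surface. World frame = base frame: x ahead of the robot, y to its left, z up, the work surface at z = 0. Lengths are in mm, angles in rad, forces in N, time in s.
With the tool pointing down it reaches from about 400 to 875 mm from the base axis. Payload 4.4 kg.
Tool frame: the origin (TCP) lies on the centre line of the jaws, within the pads' length; the fingertips stand 25 mm ahead of it and the grasp point (between the pads) lies 6 mm ahead of it; x points along the fingers, y is the direction in which the jaws open and shut, and the axes are right-handed (so a half turn about x gives the same grasp; the last joint's range is limited). The gripper opens to 85 mm and grips with 20 to 120 N. Pads are 22 mm wide; open, the fingers measure 114 mm over their backs; the gripper's body (76 mm by 85 mm) begins 54 mm behind the grasp point. The pads swing forward as they close: fully open they stand 13 mm farther back than shut.
Start: joints at [-1.193, 0.628, 0.038, 1.517, -0.027, 0.996, -0.02], TCP at [279.073, 587.057, 232.913] pointing down, gripper open.
Joint ranges: [-3.06, 3.06], [-0.37, 2.12], [-1.25, 1.32], [0.18, 2.47], [-1.1, 4.24], [0.23, 1.98], [-2.94, 2.94]. Speed limits (rad/s): [2.57, 2.57, 3.14, 3.14, 3.14, 3.14, 3.14].

INTERFACE

Orientations are given as [roll, pitch, yaw] about the fixed x, y, z axes, in that order (R = Rz(yaw) Ry(pitch) Rx(roll)).
In Python, from cell import * gives the robot as it stands. The module is installed in compiled form; this text tells all that it offers.
- The arm moves only by the tool jog_arm, never from a script. Its argument "series" is a list of rows, each a list of 3 entries, a list of its own where there are three numbers: the turn, a rotation vector about the tool's x, y, z in degrees, then the shift along the tool's x, y, z in mm, then the gripper's target within -1 to 1 (shut at 1, half-way at 0, fully open at -1). In form: [[[rx, ry, rz], [dx, dy, dz], hand], ...]. A call has 1 to 8 rows; each row shifts and turns the commanded pose from where the row before left it, along the tool's axes as they then stand; what a row does not reach is not made up. A row lasts 1/8 s, in which the tool goes at most 62.5 mm and 10.7 degrees, less where a joint would pass 70% of its speed; a pose out of reach is approached as far as the arm can. A call is refused whole if a number of a shift passes 62.5 or a number of a turn 10.7, either way. A call with a gripper value outside its range is refused whole. The fingers move at their own pace and stop on an object; the grip force is fixed at half the most. Time passes only in rows, so rows that do not move let the fingers close. It gives the time, the measured TCP pose, the force and the opening at its end, in the units of the state.
- read_state(): the state, without advancing time (a new reading comes with each control period).
- get_image(name): name is "side" or "top"; returns a dict with "img" (400x640x3 uint8, red, green, blue), "range_z" (400x640 float32, mm along the optical axis (not along the pixel's ray), 0 where there is no reading), "fovy" (degrees; the focal length in pixels is half the picture's height over the tangent of half this angle, whatever the lens; pixels are square), "cx", "cy" (the principal point, pixels), "k1" (the pictures are not rectified: a ray, as slopes to the right and down, at radius r is drawn at 1 + k1 r^2 times it, then the intrinsics apply), "cam_to_world" (4x4, takes a point from camera to world coordinates). Camera axes: x right, y up, looking along -z (the intrinsics and any distortion apply to the point x, -y, -z); pixel columns grow to the right and rows downward; lengths in mm; the calibration is good to about 2 mm. A picture is of the moment at which its call begins.
- finish_job(): hands the job in, once; it reports no verdict.
The state is a dict: "clock": time; "qpos": joint angles; "qd": joint speeds; "tau": joint torques, N m; "eef_pos": TCP position; "tool_rot": TCP orientation; "force": force on the tool from outside, world axes, zero at the start; "torque": the same for the moment, N m; "width": finger opening in mm.
Only numpy, scipy, OpenCV 4.12 (cv2) and the standard library are available. Lean on these libraries where they do the work, as an engineer would, in place of code of your own. Each camera call takes 0.05 s, during which the arm holds its last target. There are 200 camera calls.

TASK

A specimen has snapped in one of the three sealed cases in the tray: lift them out one at a time and shake each to and fro lengthwise until you feel one rattle, and lay every case that stays quiet back fully home in the tray. Then hold the rattling case level in front of the code reader, centred at the height of its window with one labelled end facing it about a hand's breadth (9 cm) away, and finish still holding it there so that it can be logged. Leave the other things on the bench alone.

Things in the scene. Friction and masses are not known exactly. Their poses are not given: they have to be found in the camera images.
- case_left_center (a point): sealed aluminium specimen case, a closed box 150 long x 44 wide x 44 mm high with a dark seal line and a code label on each end face, about 0.36 kg with contents (weight varies and does not tell). The point is its centre, 22 mm above its underside; x along its length, y across, z up. It starts home in the tray's left (+y) recess. The three cases look alike
- case_middle_center (a point): centre of the like case in the middle recess. Any one of the three may be the rattling one: in it a loose 140 g steel piece rolls freely lengthwise, up to 59 mm either way from the middle; in the other two the contents are clamped
- case_right_center (a point): centre of the like case in the right (-y) recess. When the rattling case is shaken lengthwise (brisk 60 mm strokes, or rocking by 0.3 rad each way) the piece rolls from end to end and knocks; back level it mostly stays there, so that end is then heavier: up to 0.08 N m about the middle, changing sign with the end. A quiet case shows no such change
- tray_mid (a point): fixed grey tray 196 (x) x 290 (y) x 20 mm high; the point is the middle of its top face, x along the recesses. Three recesses 153 x 47 mm, 10 mm deep, 3 mm chamfers, middles at y = +92, 0, -92 mm of this point. A case home in one has its centre 12 mm above this point and stands 34 mm proud of the tray; 48 mm of free tray lies between cases
- reader_window (a point): centre of the window of the grey code reader, a fixed head 82 mm wide and 78 mm high on a neck and a round foot at the far side of the bench; the window looks along -x of this frame (towards the robot), is 180 mm above the bench, z up
- gauge_center (a point): bystander: dial gauge of 58 mm diameter lying on its back, 25 mm high; its centre
- cell_plate_center (a point): bystander: acrylic disc of 104 mm diameter, 12 mm thick; its centre
- spanner_grip (a point): bystander: steel spanner about 140 mm long lying beside the tray's right (-y) edge, 8 mm high; a point on its handle, 30 mm from its middle
- caliper_center (a point): bystander: digital caliper 230 mm long, 13 mm high, lying beside the tray's left (+y) edge; a point on its beam near the display
- reagent_bottle_center (a point): bystander: closed amber bottle of 60 mm diameter, 125 mm high, standing; its centre
- hex_key_center (a point): bystander: hex key 95 mm long, 8 mm thick; the middle of its long arm
- grease_jar_center (a point): bystander: white jar of 68 mm diameter, 55 mm high, standing beside the reader; its centre
Mind the look-alikes: they are no part of the job. Leave any blue or pink look-alike of the part that bears case_right_center alone.

How it is judged (in metres and radians):
On the way, in this order (a step that is already met when the one before it is completed fails the run):
1. the case with the loose piece is lifted clear of the tray and the piece is thrown towards one end of it (height (world z) of snapped_end_mid above 0.07 m and (distance between snapped_end_mid and case_left_center between 0.035 and 0.07 m or distance between snapped_end_mid and case_middle_center between 0.035 and 0.07 m or distance between snapped_end_mid and case_right_center between 0.035 and 0.07 m)).
2. shaken back, the piece rolls through the middle of the case (height (world z) of snapped_end_mid above 0.07 m and (distance between snapped_end_mid and case_left_center between -1 and 0.016 m or distance between snapped_end_mid and case_middle_center between -1 and 0.016 m or distance between snapped_end_mid and case_right_center between -1 and 0.016 m)).
3. and on towards an end again (all of step 1).
At the end, for the whole second after the job is handed in: The fingers hold the rattling case still: centre 115 to 215 mm in front of the window (end 40 to 140 mm off), within 35 mm sideways and in height, length within 0.30 rad of the window's axis, tilt under 0.25 rad. Both quiet cases lie level in recesses, under 3.5 mm proud, not touched (((distance between snapped_end_mid and case_left_center below 0.07 m and x of case_left_center in the frame of reader_window between -0.215 and -0.115 m and y of case_left_center in the frame of reader_window between -0.035 and 0.035 m and z of case_left_center in the frame of reader_window between -0.035 and 0.035 m and angle between the x axis of case_left_center and the x axis of reader_window, either way round below 0.3 rad and angle between case_left_center's own z axis and vertical below 0.25 rad and linear speed of case_left below 0.03 m/s and contact force between the fingers and case_left above 2 N and (z of case_middle_center in the frame of tray_mid between 0.008 and 0.0155 m and x of case_middle_center in the frame of tray_mid between -0.008 and 0.008 m and angle between case_middle_center's own z axis and vertical below 0.06 rad and contact force between case_middle and the fingers below 0.2 N) and (z of case_right_center in the frame of tray_mid between 0.008 and 0.0155 m and x of case_right_center in the frame of tray_mid between -0.008 and 0.008 m and angle between case_right_center's own z axis and vertical below 0.06 rad and contact force between case_right and the fingers below 0.2 N)) or (distance between snapped_end_mid and case_middle_center below 0.07 m and x of case_middle_center in the frame of reader_window between -0.215 and -0.115 m and y of case_middle_center in the frame of reader_window between -0.035 and 0.035 m and z of case_middle_center in the frame of reader_window between -0.035 and 0.035 m and angle between the x axis of case_middle_center and the x axis of reader_window, either way round below 0.3 rad and angle between case_middle_center's own z axis and vertical below 0.25 rad and linear speed of case_middle below 0.03 m/s and contact force between the fingers and case_middle above 2 N and (z of case_left_center in the frame of tray_mid between 0.008 and 0.0155 m and x of case_left_center in the frame of tray_mid between -0.008 and 0.008 m and angle between case_left_center's own z axis and vertical below 0.06 rad and contact force between case_left and the fingers below 0.2 N) and (z of case_right_center in the frame of tray_mid between 0.008 and 0.0155 m and x of case_right_center in the frame of tray_mid between -0.008 and 0.008 m and angle between case_right_center's own z axis and vertical below 0.06 rad and contact force between case_right and the fingers below 0.2 N)) or (distance between snapped_end_mid and case_right_center below 0.07 m and x of case_right_center in the frame of reader_window between -0.215 and -0.115 m and y of case_right_center in the frame of reader_window between -0.035 and 0.035 m and z of case_right_center in the frame of reader_window between -0.035 and 0.035 m and angle between the x axis of case_right_center and the x axis of reader_window, either way round below 0.3 rad and angle between case_right_center's own z axis and vertical below 0.25 rad and linear speed of case_right below 0.03 m/s and contact force between the fingers and case_right above 2 N and (z of case_left_center in the frame of tray_mid between 0.008 and 0.0155 m and x of case_left_center in the frame of tray_mid between -0.008 and 0.008 m and angle between case_left_center's own z axis and vertical below 0.06 rad and contact force between case_left and the fingers below 0.2 N) and (z of case_middle_center in the frame of tray_mid between 0.008 and 0.0155 m and x of case_middle_center in the frame of tray_mid between -0.008 and 0.008 m and angle between case_middle_center's own z axis and vertical below 0.06 rad and contact force between case_middle and the fingers below 0.2 N)))); the arm keeps its last pose, push and grip.
It fails at once if a bystander on the bench is shifted by more than 30 mm (distance of any of gauge_center, cell_plate_center, spanner_grip, caliper_center, reagent_bottle_center, hex_key_center, grease_jar_center from where it was at the start of the episode above 0.03 m).
It also fails if it takes over 72 s, if anything falls off the work surface, if the arm or the gripper's body presses on something with over 40 N, if the wrist force passes 120 N, or if a joint passes its speed limit or range.

## Working session

There is one attempt and no reset: what is moved stays moved. The work goes in short steps, Python scripts to look and compute and a tool call to move; the robot and the scene stay as the last step left them, time stands still between calls to the robot, and variables do not carry over. Pictures are saved under pics/ and viewed, about 8 in all and at most 12, crops included, and the job is handed in when it is done.

Besides the shell and the picture viewer there is one more tool, called after "Emit:" by a JSON object that holds its "method" and its "body". jog_arm: Moves the arm, as the interface text tells. Its arguments: {"type":"object","properties":{"series":{"type":"array"}},"required":["series"]}

```bash
mkdir -p pics
cat > h.py <<'E'
from cell import *
import numpy as np, cv2
from scipy.spatial.transform import Rotation as Ro
def cloud(n):
    d=get_image(n); h,w=d["img"].shape[:2]
    f=h/2/np.tan(np.radians(d["fovy"])/2)
    K=np.array([[f,0,d["cx"]],[0,f,d["cy"]],[0,0,1.]])
    u,v=np.meshgrid(np.arange(w),np.arange(h))
    p=np.stack([u,v],-1).reshape(-1,1,2).astype(np.float64)
    s=cv2.undistortPoints(p,K,np.array([d["k1"],0,0,0,0.])).reshape(h,w,2)
    z=d["range_z"]
    c=np.stack([s[...,0]*z,-s[...,1]*z,-z,np.ones_like(z)],-1)
    P=(c@np.array(d["cam_to_world"]).T)[...,:3]; P[z==0]=np.nan
    return d,P
def save(n,img): cv2.imwrite("pics/"+n,cv2.cvtColor(img,cv2.COLOR_RGB2BGR))
E
python3 - <<'E'
from h import *
for n in("top","side"):
    d,P=cloud(n); save(n+"1.png",d["img"]); np.save(n+"P.npy",P); np.save(n+"I.npy",d["img"])
    print(n,d["fovy"],d["k1"],np.array(d["cam_to_world"]).round(2).tolist())
s=read_state(); print({k:np.round(v,3).tolist() for k,v in s.items()})
E
```

```text
top 44.577226307299014 -0.09331777672539758 [[0.01, 0.99, -0.17, 261.56], [-1.0, 0.0, -0.01, -44.38], [-0.01, 0.17, 0.99, 1726.57], [0.0, 0.0, 0.0, 1.0]]
side 47.960734906658054 0.03201593189265542 [[0.99, 0.08, -0.09, 396.95], [-0.12, 0.64, -0.76, -1117.14], [-0.0, 0.76, 0.65, 1060.39], [0.0, 0.0, 0.0, 1.0]]
{'clock': 0.1, 'qpos': [-1.193, 0.629, 0.038, 1.518, -0.027, 0.996, -0.02], 'qd': [-0.002, -0.003, -0.001, -0.004, 0.001, -0.001, -0.0], 'tau': [0.003, -56.453, 1.23, -19.397, 0.011, 0.005, -0.0], 'eef_pos': [278.847, 586.569, 232.094], 'tool_rot': [-1.564, 1.569, -2.008], 'force': [-0.184, -0.415, -0.136], 'torque': [0.012, -0.021, 0.001], 'width': 85.61}
```

View pics/top1.png

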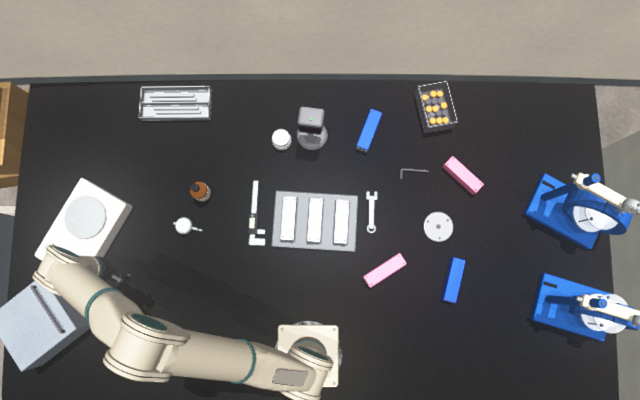

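View pics/side1.png

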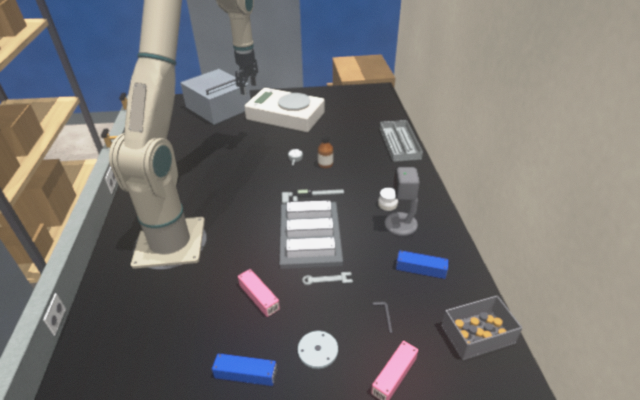

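The top view shows the tray at (315,221), with white cases at (288,218) left, (315,220) middle and (342,222) right. The reader is at (311,122), the jar at (281,139), the caliper at (255,213) and the spanner at (372,212). The blue and pink boxes at (369,131), (463,175), (385,270) and (455,280) are look-alikes; the white ones in the tray are the cases meant.

Run:
```python
from h import *
P=np.load("topP.npy"); I=np.load("topI.npy")
def rect(m):
    q=P[m][:,:2].astype(np.float32); r=cv2.minAreaRect(q); return np.round(r[0],1),np.round(r[1],1),round(r[2],2),len(q),np.nanmedian(P[m][:,2]).round(1)
Z=P[...,2]
roi=np.zeros(Z.shape,bool); roi[180:262,265:365]=1
print("tray",rect(roi&(Z>12)&(Z<60)))
n,l=cv2.connectedComponents((roi&(Z>38)&(Z<70)).astype(np.uint8))
for i in range(1,n):
    if (l==i).sum()>50: print("case",rect(l==i), P[l==i].mean(0).round(1))
roi[:]=0; roi[95:155,290:335]=1
for a,b in((100,300),(5,60)):
    m=roi&(Z>a)&(Z<b)
    if m.sum(): print("reader",a,rect(m),np.nanmin(P[m],0).round(),np.nanmax(P[m],0).round())
Ps=np.load("sideP.npy"); roi[:]=0; roi[160:215,385:422]=1
m=roi&(Ps[...,2]>135)
print("side reader",np.nanpercentile(Ps[m],[2,50,98],axis=0).round(0).tolist()); print(rect(m))
roi[:]=0; roi[195:260,275:345]=1
m=roi&(Ps[...,2]>40)&(Ps[...,2]<60); n,l=cv2.connectedComponents(m.astype(np.uint8))
for i in range(1,n):
    if (l==i).sum()>50: print("sidecase",rect(l==i))
I1=cv2.resize(I[90:270,220:400],None,fx=3.3,fy=3.3,interpolation=cv2.INTER_CUBIC); save("crop1.png",I1)
```

```text
tray (array([455.5, -21.9]), array([343.4, 280.8]), 86.54, 4291, np.float64(23.9))
case (array([465.5,  69.7]), array([ 44.5, 150.3]), 86.63, 565, np.float64(55.1)) [464.9  69.2  54.8]
case (array([461.3, -22.1]), array([ 43.9, 152. ]), 86.84, 556, np.float64(54.6)) [459.3 -22.1  54.5]
case (array([ 455.6, -114. ]), array([ 44.2, 150.7]), 86.59, 544, np.float64(54.7)) [ 455.5 -113.2   54.8]
reader 100 (array([774.4,  -8.9]), array([82.5, 71.7]), 83.78, 647, np.float64(217.6)) [736. -52. 147.] [811.  34. 232.]
reader 5 (array([819. ,  -7.4]), array([163.4, 228.3]), 89.94, 726, np.float64(12.8)) [705. -89.   5.] [933.  74.  38.]
side reader [[742.0, -57.0, 149.0], [772.0, -44.0, 207.0], [809.0, 22.0, 223.0]]
(array([nan, nan]), array([0., 0.]), 0.0, 762, np.float64(1.5))
sidecase (array([507.5,  -2.6]), array([ 41.2, 149.9]), 3.97, 461, np.float64(28.4))
sidecase (array([441.8,  -1.6]), array([ 42.2, 161.1]), 5.89, 527, np.float64(26.7))
sidecase (array([376.7,  -3.4]), array([ 25.8, 172.6]), 8.19, 605, np.float64(20.0))
```

View pics/crop1.png

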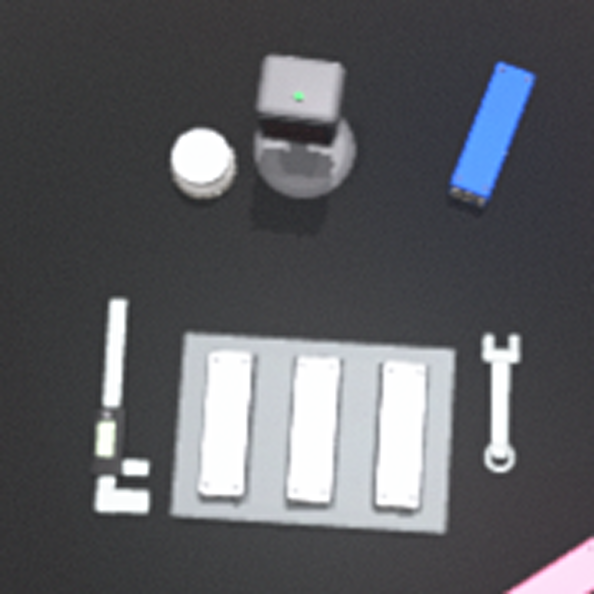

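The crop confirms it: three white cases in the grey tray, the reader behind it, and the coloured boxes separate. The tray middle is about (461,-22) with yaw about -3.2°. The reader window is about (739,-5) with yaw about -6°. I'm moving towards the left case.

Emit:
{"method": "jog_arm", "body": {"series": [[[-7.4,0,0],[0,0,0],-1],[[-7.4,0,0],[0,0,0],-1],[[-7.4,0,0],[0,0,0],-1],[[0,0,0],[0,-50,21],-1],[[0,0,0],[0,-50,21],-1],[[0,0,0],[0,-50,21],-1],[[0,0,0],[0,-50,21],-1],[[0,0,0],[0,-50,21],-1]]}}

```text
clock: 1.1
eef_pos: [370.2, 329.7, 232.8]
tool_rot: [-1.567, 1.571, -1.623]
force: [1.1, -0.2, 0.6]
width: 85.3
```

Emit:
{"method": "jog_arm", "body": {"series": [[[0,0,0],[0,-50,21],-1],[[0,0,0],[0,-50,21],-1],[[0,0,0],[0,-50,21],-1],[[0,0,0],[20,-50,21],-1],[[0,0,0],[30,-50,21],-1],[[0,0,0],[30,0,0],-1],[[0,0,0],[0,0,0],-1],[[0,0,0],[0,0,0],-1]]}}

```text
clock: 2.1
eef_pos: [460.8, 76.9, 153.5]
tool_rot: [0.826, 1.57, 0.771]
force: [-0.0, 0.2, -0.3]
width: 85.6
```

```bash
cat >> h.py <<'E'
def to(x,y,z,yaw,pr=True):
    "tool-frame shift and turn from the measured pose to tool-down goal (yaw deg)"
    s=read_state(); R=Ro.from_euler("xyz",s["tool_rot"]); G=Ro.from_euler("z",yaw,degrees=True)*Ro.from_euler("y",90,degrees=True)
    p=np.array(s["eef_pos"]); d=np.array([x,y,z])-p
    print("t",round(s["clock"],2),"pos",p.round(1),"w",round(s["width"],1),"F",np.round(s["force"],2),"M",np.round(s["torque"],3))
    print("turn",(R.inv()*G).as_rotvec(degrees=True).round(2),"shift now",R.inv().apply(d).round(1),"shift after turn",G.inv().apply(d).round(1))
E
python3 -c "
from h import *
to(465.5,69.7,50,-3.2)
d,P=cloud('top'); save('t2.png',cv2.resize(d['img'][150:290,200:420],None,fx=3,fy=3))
"
```

```text
t 2.1 pos [460.8  76.9 153.5] w 85.6 F [-0.03  0.22 -0.28] M [-0.009 -0.03   0.017]
turn [ 0.06  0.03 -0.04] shift now [103.5  -7.    5. ] shift after turn [103.5  -7.    5.1]
```

Emit:
{"method": "jog_arm", "body": {"series": [[[0,0,0],[0,-7,5],-1],[[0,0,0],[35,0,0],-1],[[0,0,0],[35,0,0],-1],[[0,0,0],[20,0,0],-1],[[0,0,0],[12,0,0],-1],[[0,0,0],[0,0,0],-1],[[0,0,0],[0,0,0],1],[[0,0,0],[0,0,0],1]]}}

```text
clock: 3.15
eef_pos: [465.8, 68.8, 51.7]
tool_rot: [0.245, 1.569, 0.188]
force: [-0.7, 0.1, 0.0]
width: 51.5
```

Emit:
{"method": "jog_arm", "body": {"series": [[[0,0,0],[0,0,0],1],[[0,0,0],[0,0,0],1],[[0,0,0],[0,0,0],1]]}}

```text
clock: 3.52
eef_pos: [465.9, 69.3, 52.2]
tool_rot: [0.43, 1.569, 0.374]
force: [-1.3, 1.1, 10.9]
width: 40.2
```

```bash
python3 -c "
from h import *
to(465.5,69.7,50,-3.2)"
```

```text
t 3.52 pos [465.9  69.3  52.2] w 40.2 F [-1.27  1.09 10.93] M [ 0.188  0.284 -0.028]
turn [-0.01  0.12 -0.05] shift now [ 2.2  0.4 -0.4] shift after turn [ 2.2  0.4 -0.4]
```

Emit:
{"method": "jog_arm", "body": {"series": [[[0,0,0],[-10,0,0],1],[[0,0,0],[-30,0,0],1],[[0,0,0],[-40,0,0],1],[[0,0,0],[-30,0,0],1],[[0,0,0],[0,0,0],1],[[0,0,0],[0,0,0],1]]}}

```text
clock: 4.28
eef_pos: [464.2, 68.5, 160.1]
tool_rot: [-2.892, 1.569, -2.948]
force: [0.0, 0.1, -4.7]
width: 39.9
```

```bash
python3 -c "
from h import *
to(465.5,69.7,50,-3.2)"
```

```text
t 4.28 pos [464.2  68.5 160.1] w 39.9 F [ 0.05  0.15 -4.69] M [ 0.045  0.051 -0.031]
turn [-0.03 -0.1   0.03] shift now [110.1   1.3   1.4] shift after turn [110.1   1.2   1.2]
```

Emit:
{"method": "jog_arm", "body": {"series": [[[0,8.6,0],[0,0,0],1],[[0,8.6,0],[0,0,0],1],[[0,0,0],[0,0,0],1],[[0,0,0],[0,0,0],1],[[0,-8.6,0],[0,0,0],1],[[0,-8.6,0],[0,0,0],1],[[0,0,0],[0,0,0],1],[[0,0,0],[0,0,0],1]]}}

```text
clock: 5.28
eef_pos: [465.8, 69.1, 161.4]
tool_rot: [1.617, 1.57, 1.561]
force: [0.4, 0.2, -3.2]
width: 39.6
```

```bash
python3 -c "
from h import *
to(465.5,69.7,50,-3.2)"
```

```text
t 5.28 pos [465.8  69.1 161.4] w 39.6 F [ 0.43  0.21 -3.24] M [ 0.021 -0.017  0.02 ]
turn [-0.   -0.   -0.02] shift now [111.4   0.6  -0.4] shift after turn [111.4   0.6  -0.4]
```

Emit:
{"method": "jog_arm", "body": {"series": [[[0,-8.6,0],[0,0,0],1],[[0,-8.6,0],[0,0,0],1],[[0,0,0],[0,0,0],1],[[0,0,0],[0,0,0],1],[[0,8.6,0],[0,0,0],1],[[0,8.6,0],[0,0,0],1],[[0,0,0],[0,0,0],1],[[0,0,0],[0,0,0],1]]}}

```text
clock: 6.28
eef_pos: [462.1, 56.6, 158.2]
tool_rot: [-2.857, 1.449, -2.927]
force: [-0.3, -0.3, -4.3]
width: 39.8
```

```bash
python3 -c "
from h import *
to(465.5,69.7,50,-3.2)
d,P=cloud('side'); save('s2.png',cv2.resize(d['img'][120:280,220:440],None,fx=3.5,fy=3.5))"
```

```text
t 6.28 pos [462.1  56.6 158.2] w 39.8 F [-0.28 -0.31 -4.33] M [ 0.037 -0.236 -0.016]
turn [-0.8  -6.73  1.92] shift now [106.7  17.   15.1] shift after turn [108.2  13.3   2.7]
```

View pics/s2.png

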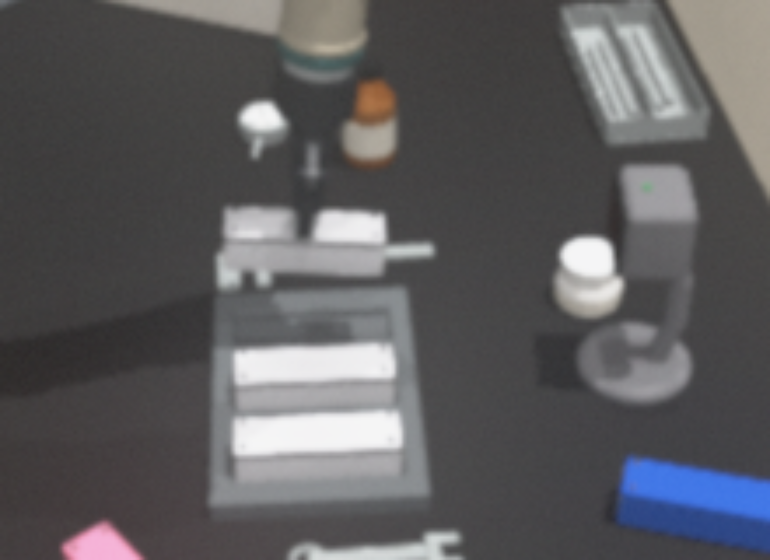

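The left case is held level in the jaws at (305,240). The negative rock was cut short by a limit, so I'll correct the pose and measure again.

Emit:
{"method": "jog_arm", "body": {"series": [[[-0.8,-6.7,1.9],[0,0,0],1],[[0,0,0],[0,13,3],1],[[0,0,0],[0,0,0],1],[[0,0,0],[0,0,0],1]]}}

```text
clock: 6.82
eef_pos: [466.7, 69.8, 158.8]
tool_rot: [-2.07, 1.57, -2.125]
force: [0.6, -0.1, -3.9]
width: 39.8
```

```bash
python3 -c "
from h import *
to(465.5,69.7,160,-3.2); print(np.round(read_state()['qpos'],2))"
```

```text
t 6.83 pos [466.7  69.8 158.8] w 39.8 F [ 0.6  -0.13 -3.86] M [-0.007  0.014 -0.015]
turn [ 0.07 -0.02  0.04] shift now [-1.2 -0.2 -1.2] shift after turn [-1.2 -0.2 -1.2]
[-0.03  0.5  -0.25  2.07  0.22  0.59  1.08]
```

Add to h.py:
```python
def avg(n=6):
    L=[]
    for i in range(n):
        get_image("top"); s=read_state(); L.append(np.r_[s["force"],s["torque"]])
    L=np.array(L); print("mean F,M",L.mean(0).round(3),"sd",L.std(0).round(3),"My",L[:,4].round(3))
    R=Ro.from_euler("xyz",s["tool_rot"]); print("tool y moment",R.inv().apply(L[:,3:].mean(0))[1].round(3),"tilt z",(R.apply([0,0,1])).round(3))
```

```text
(no output)
```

Emit:
{"method": "jog_arm", "body": {"series": [[[0,0,0],[-10,0,45],1],[[0,0,0],[-10,0,45],1],[[0,-8.6,0],[0,0,0],1],[[0,-8.6,0],[0,0,0],1],[[0,0,0],[0,0,0],1],[[0,0,0],[0,0,0],1],[[0,8.6,0],[0,0,0],1],[[0,8.6,0],[0,0,0],1]]}}

```text
clock: 7.82
eef_pos: [557.8, 64.9, 180.0]
tool_rot: [2.53, 1.566, 2.475]
force: [2.0, 0.3, -5.2]
width: 39.8
```

```bash
python3 -c "
from h import *
avg(8);to(465.5,69.7,160,-3.2)"
```

```text
mean F,M [ 7.880e-01 -1.870e-01 -4.094e+00 -6.000e-03 -1.430e-01  3.000e-03] sd [2.982 0.529 0.678 0.036 0.241 0.022] My [-0.761 -0.205 -0.032 -0.064 -0.002  0.002 -0.035 -0.048]
tool y moment -0.143 tilt z [ 0.999 -0.055 -0.001]
t 8.22 pos [555.2  64.7 178.6] w 40.0 F [-1.06 -0.34 -3.93] M [ 0.053 -0.048  0.025]
turn [ 0.08 -0.05  0.07] shift now [ 18.7   0.2 -89.8] shift after turn [ 18.6   0.  -89.8]
```

Emit:
{"method": "jog_arm", "body": {"series": [[[0,8.6,0],[0,0,0],1],[[0,8.6,0],[0,0,0],1],[[0,0,0],[0,0,0],1],[[0,0,0],[0,0,0],1],[[0,-8.6,0],[0,0,0],1],[[0,-8.6,0],[0,0,0],1]]}}

```text
clock: 8.98
eef_pos: [555.4, 65.0, 179.5]
tool_rot: [0.042, 1.565, -0.013]
force: [0.8, -0.6, -4.6]
width: 40.1
```

```bash
python3 -c "
from h import *
avg(8);to(465.5,69.7,160,-3.2)"
```

```text
mean F,M [-9.290e-01  1.300e-01 -4.058e+00 -4.000e-03  9.900e-02  1.000e-02] sd [2.482 0.6   0.356 0.017 0.239 0.016] My [ 0.705  0.161  0.043 -0.022 -0.023 -0.091 -0.021  0.037]
tool y moment 0.098 tilt z [ 0.998 -0.056 -0.   ]
t 9.38 pos [557.5  64.5 178.7] w 40.4 F [-0.25  0.18 -4.69] M [ 0.006  0.037 -0.017]
turn [-0.02 -0.02  0.01] shift now [ 18.7   0.1 -92.1] shift after turn [ 18.7   0.1 -92.1]
```

Settled My reads about -0.03 and -0.02 N·m after the opposite rocks, so the left case is quiet. I'm returning it to the tray.

Emit:
{"method": "jog_arm", "body": {"series": [[[0,0,0],[10,0,-46],1],[[0,0,0],[10,0,-46],1],[[0,0,0],[45,0,0],1],[[0,0,0],[38,0,0],1],[[0,0,0],[0,0,0],1],[[0,0,0],[0,0,0],1],[[0,0,0],[0,0,0],1]]}}

```text
clock: 10.25
eef_pos: [465.8, 69.8, 77.0]
tool_rot: [0.106, 1.569, 0.05]
force: [-0.1, -0.5, -4.3]
width: 39.7
```

```bash
python3 -c "
from h import *
to(465.9,69.3,52,-3.2)"
```

```text
t 10.25 pos [465.8  69.8  77. ] w 39.7 F [-0.12 -0.48 -4.26] M [-0.03   0.002  0.026]
turn [ 0.    0.12 -0.01] shift now [25.  -0.5  0.1] shift after turn [25.  -0.5  0.2]
```

Emit:
{"method": "jog_arm", "body": {"series": [[[0,0,0],[8,0,0],1],[[0,0,0],[5,0,0],1],[[0,0,0],[4,0,0],1],[[0,0,0],[4,0,0],1],[[0,0,0],[3,0,0],1],[[0,0,0],[2,0,0],1],[[0,0,0],[0,0,0],1]]}}

```text
clock: 11.12
eef_pos: [464.4, 69.5, 52.1]
tool_rot: [-0.899, 1.569, -0.954]
force: [-5.7, -1.1, 27.8]
width: 39.6
```

```bash
python3 -c "
from h import *
to(465.9,69.3,52,-3.2)"
```

```text
t 11.12 pos [464.4  69.5  52.1] w 39.6 F [-5.69 -1.14 27.79] M [-0.092  1.179  0.01 ]
turn [0.04 0.06 0.08] shift now [ 0.1 -0.1  1.5] shift after turn [ 0.1 -0.1  1.5]
```

Emit:
{"method": "jog_arm", "body": {"series": [[[0,0,0],[0,0,0],-1],[[0,0,0],[0,0,0],-1],[[0,0,0],[0,0,0],-1],[[0,0,0],[-30,0,0],-1],[[0,0,0],[-50,0,0],-1],[[0,0,0],[0,-31,-2],-1],[[0,0,0],[0,-31,-2],-1],[[0,0,0],[0,-31,0],-1]]}}

```text
clock: 12.12
eef_pos: [454.9, -24.0, 129.7]
tool_rot: [-2.527, 1.57, -2.582]
force: [0.2, -0.7, 0.5]
width: 85.6
```

```bash
cat >> h.py <<'E'
def cases(tag):
    d,P=cloud("side"); 
    Pt=cloud("top")[1]
    for nm,Q in(("side",P),("top",Pt)):
        Z=Q[...,2]
        for c in((465.5,69.7),(461,-22),(455.6,-114)):
            u=np.array([.998,-.056]); e=(Q[...,:2]-c); a=e@u; b=e@np.array([.056,.998])
            m=(abs(a)<70)&(abs(b)<17)&(Z>36)&(Z<80)
            if m.sum()<40: print(nm,c,"few",m.sum()); continue
            A=np.c_[a[m],b[m],np.ones(m.sum())]; k=np.linalg.lstsq(A,Z[m],rcond=None)[0]
            mm=(abs(a)<100)&(abs(b)<30)&(Z>46)&(Z<80); 
            print(nm,c,m.sum(),"slope x,y",k[:2].round(4),"z",k[2].round(1),"ends",np.percentile(a[mm],[2,98]).round(1),np.percentile(b[mm],[2,98]).round(1))
    save(tag+".png",cv2.resize(d["img"][150:280,240:400],None,fx=4.5,fy=4.5,interpolation=cv2.INTER_CUBIC))
E
python3 -c "
from h import *
to(460.9,-22,50,-3.2); cases('s3')"
```

```text
t 12.12 pos [454.9 -24.  129.7] w 85.6 F [ 0.2  -0.69  0.52] M [-0.035 -0.045 -0.014]
turn [ 0.04 -0.06  0.04] shift now [79.7  2.4  6. ] shift after turn [79.7  2.3  5.9]
side (465.5, 69.7) 198 slope x,y [-0.0011 -0.0345] z 52.9 ends [-69.5  77.1] [-28.4  16.5]
side (461, -22) 290 slope x,y [-0.005  -0.0003] z 53.0 ends [-69.6  76.8] [-26.5  18.8]
side (455.6, -114) 346 slope x,y [-0.0009 -0.0014] z 53.1 ends [-69.   76.4] [-25.8  18.1]
top (465.5, 69.7) 397 slope x,y [-0.0006 -0.0152] z 55.0 ends [-72.8  70.5] [-21.   20.6]
top (461, -22) few 4
top (455.6, -114) 167 slope x,y [-0.0053 -0.0483] z 55.7 ends [-5.8 73.4] [-21.4  19.4]
```

View pics/s3.png

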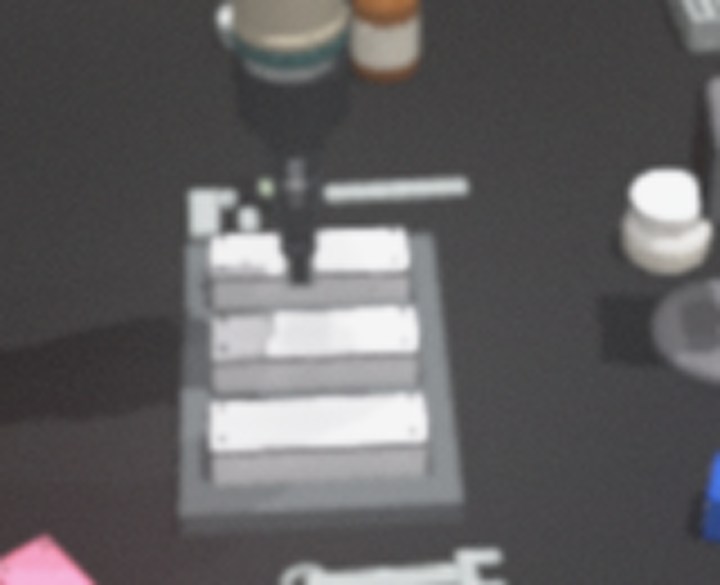

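The left case at (310,255) sits level at the same height as the others, so it is home. Next is the middle case.

Emit:
{"method": "jog_arm", "body": {"series": [[[0,0,0],[0,2,6],-1],[[0,0,0],[35,0,0],-1],[[0,0,0],[25,0,0],-1],[[0,0,0],[18,0,0],-1],[[0,0,0],[0,0,0],-1],[[0,0,0],[0,0,0],1],[[0,0,0],[0,0,0],1],[[0,0,0],[0,0,0],1]]}}

```text
clock: 13.22
eef_pos: [461.9, -21.6, 53.0]
tool_rot: [-0.78, 1.569, -0.835]
force: [-1.2, 0.7, 12.2]
width: 39.6
```

Emit:
{"method": "jog_arm", "body": {"series": [[[0,0,0],[0,0,0],1],[[0,0,0],[0,0,0],1]]}}

```text
clock: 13.48
eef_pos: [461.9, -21.6, 53.2]
tool_rot: [-0.603, 1.569, -0.659]
force: [-1.9, -0.3, 10.8]
width: 39.4
```

```bash
python3 -c "
from h import *
to(460.9,-22,52,-3.2)"
```

```text
t 13.47 pos [461.9 -21.6  53.2] w 39.4 F [-1.93 -0.3  10.82] M [-0.136  0.352  0.064]
turn [0.01 0.08 0.05] shift now [ 1.2 -0.5 -1. ] shift after turn [ 1.2 -0.5 -0.9]
```

Emit:
{"method": "jog_arm", "body": {"series": [[[0,0,0],[-10,0,0],1],[[0,0,0],[-30,0,0],1],[[0,0,0],[-45,0,0],1],[[0,0,0],[-45,0,45],1],[[0,0,0],[0,0,45],1],[[0,0,0],[0,0,0],1],[[0,0,0],[0,0,0],1]]}}

```text
clock: 14.35
eef_pos: [549.0, -26.4, 180.7]
tool_rot: [-2.846, 1.568, -2.901]
force: [-0.8, 0.3, 0.4]
width: 0.2
```

```bash
python3 -c "
from h import *
avg(6)"
```

```text
mean F,M [ 0.081 -0.014 -0.085  0.023  0.002 -0.001] sd [0.423 0.111 0.724 0.04  0.041 0.023] My [-0.049  0.004 -0.03   0.007 -0.003  0.083]
tool y moment 0.003 tilt z [ 0.998 -0.055 -0.001]
```

Emit:
{"method": "jog_arm", "body": {"series": [[[0,-8.6,0],[0,0,0],1],[[0,-8.6,0],[0,0,0],1],[[0,0,0],[0,0,0],1],[[0,0,0],[0,0,0],1],[[0,8.6,0],[0,0,0],1],[[0,8.6,0],[0,0,0],1],[[0,0,0],[0,0,0],1]]}}

```text
clock: 15.52
eef_pos: [554.6, -26.5, 181.0]
tool_rot: [0.739, 1.567, 0.681]
force: [-0.4, -0.1, -0.5]
width: 0.1
```

```bash
python3 -c "
from h import *
avg(6)"
```

```text
mean F,M [-0.341  0.203 -0.012  0.004  0.011 -0.016] sd [0.538 0.357 0.419 0.033 0.035 0.036] My [ 0.031  0.03  -0.008 -0.031  0.068 -0.023]
tool y moment 0.012 tilt z [ 0.998 -0.055 -0.001]
```

Emit:
{"method": "jog_arm", "body": {"series": [[[0,8.6,0],[0,0,0],1],[[0,8.6,0],[0,0,0],1],[[0,0,0],[0,0,0],1],[[0,0,0],[0,0,0],1],[[0,-8.6,0],[0,0,0],1],[[0,-8.6,0],[0,0,0],1],[[0,0,0],[0,0,0],1]]}}

```text
clock: 16.7
eef_pos: [546.1, -26.4, 182.2]
tool_rot: [-2.262, 1.567, -2.316]
force: [0.5, -0.4, 0.8]
width: -0.4
```

```bash
python3 -c "
from h import *
avg(6);to(460.9,-22,52,-3.2)"
```

```text
mean F,M [ 0.157 -0.017 -0.033  0.011 -0.021  0.006] sd [0.408 0.547 0.415 0.029 0.023 0.025] My [-0.04   0.006 -0.055  0.008 -0.031 -0.011]
tool y moment -0.02 tilt z [ 0.998 -0.056 -0.   ]
t 17.0 pos [551.6 -26.3 180.8] w 0.0 F [-0.19  0.49 -0.03] M [ 0.062 -0.011  0.014]
turn [-0.   -0.01  0.01] shift now [128.9  -0.7 -90.8] shift after turn [128.8  -0.8 -90.8]
```

The jaws shut to 0, so the middle case slipped out during the lift. I'll look at where it is.

```bash
python3 -c "
from h import *
cases('s4')
d,P=cloud('top'); save('t4.png',cv2.resize(d['img'][90:290,220:420],None,fx=3,fy=3,interpolation=cv2.INTER_CUBIC))"
```

```text
side (465.5, 69.7) 259 slope x,y [-0.0033 -0.011 ] z 52.6 ends [-66.5  76.4] [-27.   18.3]
side (461, -22) 298 slope x,y [-0.0026 -0.0023] z 53.2 ends [-70.   75.5] [-26.5  18.2]
side (455.6, -114) 341 slope x,y [-0.0025 -0.0005] z 53.1 ends [-69.7  76.8] [-26.1  17.3]
top (465.5, 69.7) 399 slope x,y [ 0.0046 -0.0127] z 55.0 ends [-73.3  71.2] [-21.7  20.2]
top (461, -22) 233 slope x,y [ 0.0011 -0.0156] z 55.0 ends [-73.6  51.8] [-16.5  21.4]
top (455.6, -114) few 0
```

View pics/s4.png

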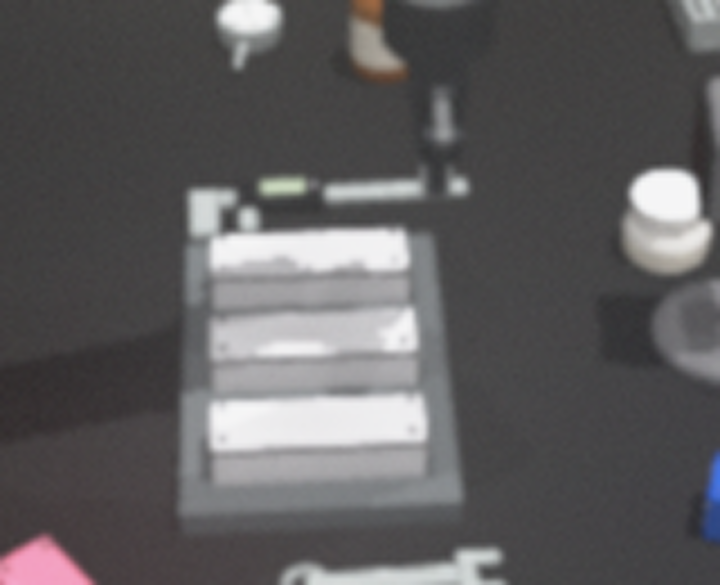

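The middle case stayed home, level and seated; the jaws only slipped off. I'll regrip a little deeper and lift more gently.

Emit:
{"method": "jog_arm", "body": {"series": [[[0,0,0],[0,0,-30],-1],[[0,0,0],[0,0,-31],-1],[[0,0,0],[30,-1,-30],-1],[[0,0,0],[30,0,0],-1],[[0,0,0],[0,0,0],-1],[[0,0,0],[0,0,0],-1]]}}

```text
clock: 17.9
eef_pos: [460.5, -22.0, 121.5]
tool_rot: [-0.494, 1.57, -0.549]
force: [-0.6, 0.2, 0.6]
width: 85.2
```

```bash
python3 -c "
from h import *
to(461,-22,48,-3.2)"
```

```text
t 17.9 pos [460.5 -22.  121.5] w 85.2 F [-0.59  0.18  0.56] M [ 0.013  0.01  -0.031]
turn [0.03 0.03 0.01] shift now [73.5  0.1  0.4] shift after turn [73.5  0.1  0.5]
```

Emit:
{"method": "jog_arm", "body": {"series": [[[0,0,0],[30,0,0],-1],[[0,0,0],[25,0,0],-1],[[0,0,0],[18,0,0],-1],[[0,0,0],[0,0,0],-1],[[0,0,0],[0,0,0],1],[[0,0,0],[0,0,0],1],[[0,0,0],[0,0,0],1],[[0,0,0],[0,0,0],1]]}}

```text
clock: 18.9
eef_pos: [460.2, -22.2, 49.3]
tool_rot: [-0.282, 1.569, -0.337]
force: [-1.5, 0.1, 10.2]
width: 41.7
```

Emit:
{"method": "jog_arm", "body": {"series": [[[0,0,0],[0,0,0],1],[[0,0,0],[0,0,0],1],[[0,0,0],[-5,0,0],1],[[0,0,0],[-10,0,0],1],[[0,0,0],[-15,0,0],1],[[0,0,0],[-20,0,0],1],[[0,0,0],[0,0,0],1]]}}

```text
clock: 19.77
eef_pos: [460.2, -22.5, 99.1]
tool_rot: [-0.198, 1.569, -0.254]
force: [0.4, -0.7, -4.1]
width: 41.8
```

```bash
python3 -c "
from h import *
to(461,-22,48,-3.2)"
```

```text
t 19.77 pos [460.2 -22.5  99.1] w 41.8 F [ 0.4  -0.65 -4.09] M [ 0.018 -0.008 -0.035]
turn [-0.01  0.11  0.02] shift now [51.1  0.5  0.7] shift after turn [51.1  0.5  0.8]
```

Emit:
{"method": "jog_arm", "body": {"series": [[[0,0,0],[-25,0,25],1],[[0,0,0],[-30,0,30],1],[[0,0,0],[-25,0,25],1],[[0,-8.6,0],[0,0,10],1],[[0,-8.6,0],[0,0,0],1],[[0,0,0],[0,0,0],1],[[0,0,0],[0,0,0],1],[[0,8.6,0],[0,0,0],1]]}}

```text
clock: 20.78
eef_pos: [546.3, -27.0, 176.8]
tool_rot: [-0.016, 1.43, -0.069]
force: [1.7, -1.4, -4.8]
width: 41.8
```

Emit:
{"method": "jog_arm", "body": {"series": [[[0,8.6,0],[0,0,0],1],[[0,0,0],[0,0,0],1],[[0,0,0],[0,0,0],1]]}}

```text
clock: 21.15
eef_pos: [549.0, -27.4, 177.2]
tool_rot: [-2.696, 1.57, -2.752]
force: [-1.0, -0.4, -3.5]
width: 41.3
```

```bash
python3 -c "
from h import *
avg(6);to(461,-22,48,-3.2)"
```

```text
mean F,M [-0.196  0.115 -3.825  0.006 -0.009  0.01 ] sd [0.425 0.431 0.653 0.031 0.028 0.018] My [-0.018  0.014 -0.022  0.012  0.022 -0.059]
tool y moment -0.008 tilt z [ 0.998 -0.055 -0.   ]
t 21.45 pos [548.9 -27.1 178.1] w 41.6 F [-0.37  0.3  -3.9 ] M [ 0.014 -0.059  0.021]
turn [ 0.06 -0.02  0.07] shift now [130.1   0.5 -88. ] shift after turn [130.1   0.2 -88. ]
```

Emit:
{"method": "jog_arm", "body": {"series": [[[0,8.6,0],[0,0,0],1],[[0,8.6,0],[0,0,0],1],[[0,0,0],[0,0,0],1],[[0,0,0],[0,0,0],1],[[0,-8.6,0],[0,0,0],1],[[0,-8.6,0],[0,0,0],1],[[0,0,0],[0,0,0],1],[[0,0,0],[0,0,0],1]]}}

```text
clock: 22.45
eef_pos: [550.0, -27.5, 179.0]
tool_rot: [-1.267, 1.57, -1.323]
force: [0.9, -1.1, -4.1]
width: 41.7
```

```bash
python3 -c "
from h import *
avg(6);to(461,-22,48,-3.2)"
```

```text
mean F,M [ 0.443  0.011 -3.544 -0.013 -0.023  0.015] sd [0.558 0.524 0.5   0.028 0.021 0.03 ] My [-0.06  -0.013 -0.034  0.009 -0.02  -0.022]
tool y moment -0.024 tilt z [ 0.998 -0.056 -0.001]
t 22.75 pos [549.9 -27.2 177.5] w 41.6 F [-0.5  -0.49 -3.62] M [-0.043 -0.022  0.022]
turn [ 0.01 -0.07  0.01] shift now [129.6   0.3 -88.9] shift after turn [129.5   0.2 -89. ]
```

The moment does not change (-0.01 to -0.02), so the middle case is also quiet. I'm putting it back.

Emit:
{"method": "jog_arm", "body": {"series": [[[0,0,0],[25,0,-45],1],[[0,0,0],[30,0,-45],1],[[0,0,0],[47,0,1],1],[[0,0,0],[0,0,0],1],[[0,0,0],[0,0,0],1],[[0,0,0],[0,0,0],1]]}}

```text
clock: 23.5
eef_pos: [462.3, -22.3, 77.4]
tool_rot: [-0.081, 1.568, -0.137]
force: [-0.0, -0.5, -2.5]
width: 41.3
```

```bash
python3 -c "
from h import *
to(460.3,-22.3,48,-3.2)"
```

```text
t 23.5 pos [462.3 -22.3  77.4] w 41.3 F [-0.02 -0.48 -2.49] M [-0.011  0.005 -0.003]
turn [-0.    0.16  0.01] shift now [29.4 -0.1 -2.1] shift after turn [29.4 -0.1 -2. ]
```

Emit:
{"method": "jog_arm", "body": {"series": [[[0,0,0],[9,0,-1.5],1],[[0,0,0],[6,0,0],1],[[0,0,0],[4,0,0],1],[[0,0,0],[4,0,0],1],[[0,0,0],[3,0,0],1],[[0,0,0],[3,0,0],1],[[0,0,0],[1,0,0],1],[[0,0,0],[0,0,0],1]]}}

```text
clock: 24.5
eef_pos: [461.6, -22.3, 52.7]
tool_rot: [-0.448, 1.561, -0.498]
force: [-12.1, -1.0, 83.7]
width: 41.7
```

```bash
python3 -c "
from h import *
to(460.3,-22.3,48,-3.2)"
```

```text
t 24.5 pos [461.6 -22.3  52.7] w 41.7 F [-12.1   -1.01  83.74] M [-0.03   2.644  0.942]
turn [0.33 0.5  0.24] shift now [ 4.6 -0.1 -1.3] shift after turn [ 4.7 -0.1 -1.3]
```

Emit:
{"method": "jog_arm", "body": {"series": [[[0,0,0],[-6,0,0],1],[[0,0,0],[-8,0,0],1],[[0,0,0],[0,0,0],1]]}}

```text
clock: 24.88
eef_pos: [458.6, -22.2, 59.8]
tool_rot: [-2.971, 1.569, -3.026]
force: [-0.4, 1.4, -3.3]
width: 41.5
```

```bash
python3 -c "
from h import *
to(460.3,-22.3,48,-3.2)
d,P=cloud('side'); np.save('sP.npy',P); save('s5.png',cv2.resize(d['img'][180:280,260:360],None,fx=6,fy=6,interpolation=cv2.INTER_CUBIC))
Z=P[...,2]; e=P[...,:2]-[461,-22]; a=e@np.array([.998,-.056]); b=e@np.array([.056,.998])
# near side face of middle case: b about -22
m=(abs(a)<90)&(b>-26)&(b<-19)&(Z>22)&(Z<90)
for lo in range(-80,80,10):
    k=m&(a>=lo)&(a<lo+10)
    if k.sum(): print(lo,k.sum(),Z[k].max().round(1),Z[k].min().round(1))
m=(abs(b)<18)&(abs(a)<90)&(Z>55)&(Z<85)
k=np.linalg.lstsq(np.c_[a[m],b[m],np.ones(m.sum())],Z[m],rcond=None)[0]; print(m.sum(),k,a[m].min(),a[m].max())
"
```

```text
t 24.88 pos [458.6 -22.2  59.8] w 41.5 F [-0.41  1.43 -3.27] M [ 0.077 -0.025  0.08 ]
turn [ 0.01 -0.07  0.01] shift now [11.8  0.   1.7] shift after turn [11.8  0.   1.7]
-80 20 69.9 29.8
-70 26 67.8 27.6
-60 23 66.8 28.9
-50 32 69.7 27.1
-40 30 69.3 27.9
-30 28 69.5 26.0
-20 23 66.7 25.3
-10 20 67.8 22.1
0 15 54.3 22.3
10 25 62.1 23.0
20 29 66.1 24.2
30 18 64.5 25.5
40 22 63.8 22.9
50 22 61.2 25.1
60 22 64.2 22.6
70 15 64.1 27.3
278 [-4.04674611e-02  6.18026742e-03  6.43890843e+01] -75.75208233559104 76.39793409281938
```

View pics/s5.png

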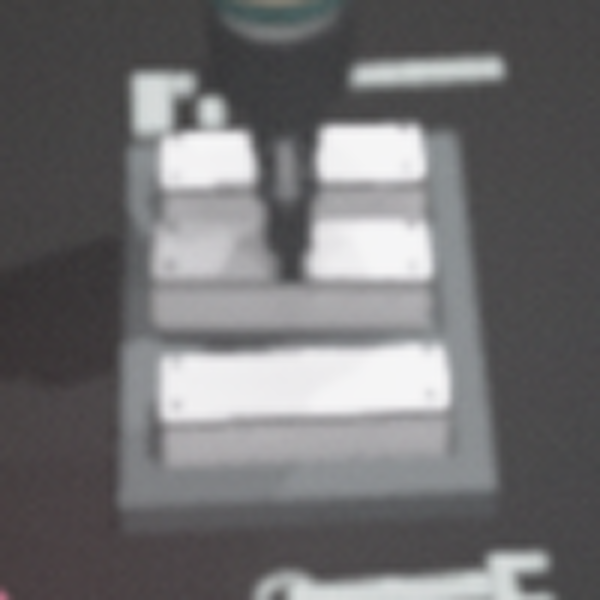

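The pressing has tilted the case in the grip: the rear (-x) end at (155,240) is about 6 mm high. I'll level it by turning the tool and re-measure the ends.

Emit:
{"method": "jog_arm", "body": {"series": [[[0,-2.3,0],[-4,0,0],1],[[0,0,0],[0,0,0],1],[[0,0,0],[0,0,0],1],[[0,0,0],[0,0,0],1]]}}

```text
clock: 25.42
eef_pos: [459.1, -22.3, 63.6]
tool_rot: [-0.012, 1.532, -0.067]
force: [-0.3, -0.0, -3.0]
width: 41.4
```

```bash
cat >> h.py <<'E'
def ends(n=4):
    for nm in("side","top"):
        D=[cloud(nm)[1] for _ in range(n)]
        for nme,c in(("L",(465.5,69.7)),("M",(461,-22)),("R",(455.6,-114))):
            S=[];A=[]
            for P in D:
                Z=P[...,2]; e=P[...,:2]-c; a=e@np.array([.998,-.056]); b=e@np.array([.056,.998])
                m=(abs(b)<15)&(abs(a)<95)&(Z>48)&(Z<90)
                if m.sum()<40: continue
                k=np.linalg.lstsq(np.c_[a[m],b[m],np.ones(m.sum())],Z[m],rcond=None)[0]
                m=m&(abs(Z-np.dstack([a,b,np.ones_like(a)])@k)<6); S.append(k)
                # per image row: extreme columns
                r=[(a[i][m[i]].min(),a[i][m[i]].max()) for i in range(400) if m[i].sum()>8] if nm=="side" else [(a[:,j][m[:,j]].min(),a[:,j][m[:,j]].max()) for j in range(640) if m[:,j].sum()>8]
                A.append(np.median(r,0))
            if S: print(nm,nme,"slopes,z",np.mean(S,0).round(4),"ends",np.mean(A,0).round(1),"mid",np.mean(A).round(2))
E
python3 -c "
from h import *
to(460.3,-22.3,48,-3.2); ends()"
```

```text
t 25.43 pos [459.1 -22.3  63.6] w 41.4 F [-0.34 -0.03 -2.96] M [ 0.079  0.088 -0.014]
turn [0.01 2.23 0.03] shift now [15.6  0.1  0.6] shift after turn [15.6  0.1  1.2]
side L slopes,z [ 1.70000e-03 -8.30000e-03  5.32269e+01] ends [-68.7  76.3] mid 3.8
side M slopes,z [-8.30000e-03 -2.10000e-02  6.82586e+01] ends [-75.3  75.4] mid 0.08
side R slopes,z [ 2.2000e-03 -4.0000e-04  5.3257e+01] ends [-72.   78.4] mid 3.22
top L slopes,z [-5.0000e-04 -1.5500e-02  5.5205e+01] ends [-74.8  72.3] mid -1.28
top R slopes,z [-3.2100e-02 -3.4000e-03  5.7084e+01] ends [39.3 73.8] mid 56.57
```

Emit:
{"method": "jog_arm", "body": {"series": [[[0,-0.5,0],[0,0,2.8],1],[[0,0,0],[3,0,0],1],[[0,0,0],[3,0,0],1],[[0,0,0],[2,0,0],1],[[0,0,0],[2,0,0],1],[[0,0,0],[0,0,0],1],[[0,0,0],[0,0,0],1]]}}

```text
clock: 26.7
eef_pos: [462.2, -22.4, 54.0]
tool_rot: [-0.01, 1.523, -0.065]
force: [-0.3, 0.2, -3.0]
width: 41.3
```

```bash
python3 -c "
from h import *
to(462.3,-22.3,49,-3.2); ends(3)"
```

```text
t 26.7 pos [462.2 -22.4  54. ] w 41.3 F [-0.26  0.19 -2.99] M [ 0.139  0.073 -0.02 ]
turn [0.03 2.76 0.03] shift now [ 5.   0.1 -0.2] shift after turn [5.  0.1 0.1]
side L slopes,z [-8.00000e-04 -1.67000e-02  5.30715e+01] ends [-69.6  77.1] mid 3.72
side M slopes,z [3.60000e-03 1.60000e-03 5.85963e+01] ends [-71.7  78.6] mid 3.45
side R slopes,z [-1.00000e-04  4.20000e-03  5.34168e+01] ends [-72.   78.4] mid 3.22
top L slopes,z [ 2.00000e-04 -4.40000e-03  5.53224e+01] ends [-74.   71.2] mid -1.36
top R slopes,z [-1.67000e-02 -4.83000e-02  5.62283e+01] ends [44.9 73.7] mid 59.27
```

Emit:
{"method": "jog_arm", "body": {"series": [[[0,0,0],[2,0,0],1],[[0,0,0],[2,0,0],1],[[0,0,0],[1,0,0],1],[[0,0,0],[0,0,0],1]]}}

```text
clock: 27.5
eef_pos: [462.5, -22.5, 48.9]
tool_rot: [-0.01, 1.523, -0.065]
force: [-0.0, 1.5, -4.0]
width: 41.5
```

```bash
python3 -c "
from h import *
to(462.3,-22.3,49,-3.2); ends(1)"
```

```text
t 27.5 pos [462.5 -22.5  48.9] w 41.5 F [-0.04  1.54 -4.05] M [0.173 0.021 0.057]
turn [0.03 2.76 0.03] shift now [-0.1  0.1 -0.2] shift after turn [-0.1  0.1 -0.2]
side L slopes,z [2.10000e-03 1.02000e-02 5.29863e+01] ends [-69.6  76.6] mid 3.5
side M slopes,z [ 2.00000e-03 -5.90000e-03  5.37003e+01] ends [-69.5  78.8] mid 4.62
side R slopes,z [-3.80000e-03 -1.87000e-02  5.33969e+01] ends [-71.8  76.7] mid 2.42
top L slopes,z [ 3.00000e-04 -1.44000e-02  5.54177e+01] ends [-74.9  72.6] mid -1.12
top R slopes,z [-3.7100e-02 -6.6400e-02  5.8287e+01] ends nan mid nan
  return _methods._mean(a, axis=axis, dtype=dtype,
  ret = ret.dtype.type(ret / rcount)
```

It is within about 0.5 mm of home and free of contact. I'll release it, lift, straighten the tool and go over to the right case.

Emit:
{"method": "jog_arm", "body": {"series": [[[0,0,0],[0,0,0],-1],[[0,0,0],[0,0,0],-1],[[0,0,0],[0,0,0],-1],[[0,0,0],[-30,0,0],-1],[[0,0,0],[-45,0,0],-1],[[0,2.8,0],[0,0,0],-1],[[0,0,0],[0,-46,0],-1],[[0,0,0],[0,-46,0],-1]]}}

```text
clock: 28.6
eef_pos: [453.9, -115.0, 124.3]
tool_rot: [-1.651, 1.57, -1.705]
force: [0.1, 0.8, 0.1]
width: 85.8
```

Emit:
{"method": "jog_arm", "body": {"series": [[[0,0,0],[0,0,0],-1],[[0,0,0],[0,0,0],-1]]}}

```text
clock: 28.85
eef_pos: [453.7, -113.8, 124.1]
tool_rot: [-2.89, 1.57, -2.946]
force: [0.5, 0.1, -0.8]
width: 85.9
```

```bash
python3 -W ignore -c "
from h import *
to(455.8,-114,47.5,-3.2); ends(3)"
```

```text
t 28.85 pos [ 453.7 -113.8  124.1] w 85.9 F [ 0.48  0.09 -0.75] M [ 0.082 -0.052  0.035]
turn [ 0.   -0.03  0.01] shift now [76.6 -0.1  2.2] shift after turn [76.6 -0.1  2.1]
side L slopes,z [ 1.00000e-03 -1.53000e-02  5.31631e+01] ends [-69.6  78. ] mid 4.19
side M slopes,z [ 1.00000e-04 -7.10000e-03  5.31659e+01] ends [-69.6  78.7] mid 4.57
side R slopes,z [-1.20000e-03 -6.90000e-03  5.32425e+01] ends [-72.   78.2] mid 3.09
top L slopes,z [2.4000e-03 2.0000e-03 5.5351e+01] ends [-74.9  71.3] mid -1.8
top M slopes,z [-5.00000e-04 -3.00000e-03  5.54249e+01] ends [-72.8  72. ] mid -0.41
top R slopes,z [-1.16000e-02  2.20000e-03  5.44926e+01] ends [-74.5 -30.1] mid -52.31
```

The middle case is home (z 53.17, level). Now the right one.

Emit:
{"method": "jog_arm", "body": {"series": [[[0,0,0],[30,0,2],-1],[[0,0,0],[28,0,0],-1],[[0,0,0],[19,0,0],-1],[[0,0,0],[0,0,0],-1],[[0,0,0],[0,0,0],1],[[0,0,0],[0,0,0],1],[[0,0,0],[0,0,0],1],[[0,0,0],[0,0,0],1]]}}

```text
clock: 30.15
eef_pos: [456.3, -114.2, 48.3]
tool_rot: [-0.606, 1.569, -0.662]
force: [-1.7, 1.5, 8.7]
width: 41.6
```

Emit:
{"method": "jog_arm", "body": {"series": [[[0,0,0],[0,0,0],1],[[0,0,0],[0,0,0],1],[[0,0,0],[0,0,0],1],[[0,0,0],[-5,0,0],1],[[0,0,0],[-10,0,0],1],[[0,0,0],[-15,0,0],1],[[0,0,0],[-20,0,0],1],[[0,0,0],[0,0,0],1]]}}

```text
clock: 31.15
eef_pos: [456.6, -114.6, 98.3]
tool_rot: [-0.376, 1.568, -0.432]
force: [0.0, -0.1, -3.2]
width: 41.9
```

```bash
python3 -W ignore -c "
from h import *
avg(4); to(455.8,-114,47.5,-3.2)"
```

```text
mean F,M [-0.146 -0.255 -3.188  0.021 -0.007  0.008] sd [0.656 0.57  0.279 0.019 0.022 0.011] My [ 0.017 -0.037  0.012 -0.02 ]
tool y moment -0.006 tilt z [ 0.998 -0.056 -0.002]
t 31.35 pos [ 455.1 -114.4   96.5] w 41.4 F [ 0.81 -1.24 -3.65] M [ 0.007 -0.02   0.021]
turn [ 0.02 -0.11  0.04] shift now [49.   0.4  0.8] shift after turn [49.   0.4  0.7]
```

Emit:
{"method": "jog_arm", "body": {"series": [[[0,0,0],[-25,0,25],1],[[0,0,0],[-30,0,30],1],[[0,0,0],[-30,0,30],1],[[0,-8.6,0],[0,0,5],1],[[0,-8.6,0],[0,0,0],1],[[0,0,0],[0,0,0],1],[[0,0,0],[0,0,0],1],[[0,8.6,0],[0,0,0],1]]}}

```text
clock: 32.35
eef_pos: [542.8, -119.1, 181.1]
tool_rot: [-0.011, 1.43, -0.065]
force: [1.5, -0.8, -4.6]
width: 41.7
```

Emit:
{"method": "jog_arm", "body": {"series": [[[0,8.6,0],[0,0,0],1],[[0,0,0],[0,0,0],1],[[0,0,0],[0,0,0],1]]}}

```text
clock: 32.72
eef_pos: [545.3, -119.1, 181.2]
tool_rot: [-2.891, 1.57, -2.946]
force: [0.8, 1.2, -4.3]
width: 41.9
```

```bash
python3 -c "
from h import *
avg(6);to(455.8,-114,48,-3.2)"
```

```text
mean F,M [-0.157  0.086 -2.933 -0.003  0.025  0.005] sd [0.721 0.502 0.216 0.025 0.019 0.026] My [ 0.041  0.044  0.015  0.02   0.041 -0.008]
tool y moment 0.025 tilt z [ 0.998 -0.055 -0.   ]
t 33.02 pos [ 545.1 -119.3  182.2] w 42.0 F [-0.51 -0.37 -3.25] M [ 0.02  -0.008  0.054]
turn [ 0.03 -0.02  0.07] shift now [134.2   0.6 -89.4] shift after turn [134.2   0.3 -89.5]
```

Emit:
{"method": "jog_arm", "body": {"series": [[[0,8.6,0],[0,0,0],1],[[0,8.6,0],[0,0,0],1],[[0,0,0],[0,0,0],1],[[0,0,0],[0,0,0],1],[[0,-8.6,0],[0,0,0],1],[[0,-8.6,0],[0,0,0],1],[[0,0,0],[0,0,0],1],[[0,0,0],[0,0,0],1]]}}

```text
clock: 34.02
eef_pos: [546.1, -119.8, 183.0]
tool_rot: [-1.479, 1.569, -1.535]
force: [1.0, -0.1, -3.0]
width: 41.5
```

```bash
python3 -c "
from h import *
avg(6);to(455.8,-114,48,-3.2)"
```

```text
mean F,M [-6.100e-02 -3.030e-01 -2.996e+00 -3.000e-03 -2.000e-03 -1.300e-02] sd [0.491 0.451 0.175 0.013 0.012 0.037] My [-0.006  0.024 -0.011 -0.007  0.    -0.011]
tool y moment -0.002 tilt z [ 0.998 -0.055 -0.001]
t 34.33 pos [ 546.2 -119.   181.6] w 41.7 F [-0.19 -0.72 -3.19] M [-0.024 -0.011 -0.083]
turn [ 0.03 -0.06  0.01] shift now [133.7  -0.  -90.4] shift after turn [ 1.336e+02 -1.000e-01 -9.050e+01]
```

No clear change on the right case either (0.025 to -0.002). My rocks may be too short, so I'll hold the tilt longer and watch the moment over time.

Emit:
{"method": "jog_arm", "body": {"series": [[[0,-9,0],[0,0,0],1],[[0,-9,0],[0,0,0],1],[[0,0,0],[0,0,0],1],[[0,0,0],[0,0,0],1],[[0,0,0],[0,0,0],1],[[0,9,0],[0,0,0],1],[[0,9,0],[0,0,0],1],[[0,0,0],[0,0,0],1]]}}

```text
clock: 35.33
eef_pos: [549.8, -119.1, 181.7]
tool_rot: [0.23, 1.563, 0.173]
force: [0.2, 0.5, -3.2]
width: 41.9
```

```bash
python3 -c "
from h import *
avg(6);to(455.8,-114,48,-3.2)"
```

```text
mean F,M [-0.573  0.162 -3.219  0.013  0.059  0.011] sd [0.701 0.375 0.282 0.032 0.039 0.023] My [ 0.079  0.117  0.07   0.055  0.045 -0.013]
tool y moment 0.059 tilt z [ 0.998 -0.055  0.004]
t 35.62 pos [ 544.7 -119.5  181.8] w 41.7 F [-0.38  0.29 -3.24] M [ 0.009 -0.013  0.007]
turn [0.03 0.2  0.12] shift now [133.5   0.9 -89.5] shift after turn [133.8   0.6 -89.1]
```

Emit:
{"method": "jog_arm", "body": {"series": [[[0,9,0],[0,0,0],1],[[0,9,0],[0,0,0],1]]}}

```text
clock: 35.88
eef_pos: [545.6, -120.0, 183.1]
tool_rot: [-3.133, 1.258, 3.094]
force: [0.1, -0.1, -3.6]
width: 41.9
```

```bash
python3 -c "
from h import *
avg(11);to(455.8,-114,48,-3.2)"
```

```text
mean F,M [ 0.707  0.096 -3.585 -0.044 -0.64  -0.009] sd [2.57  0.563 0.764 0.032 0.308 0.022] My [-1.607 -0.62  -0.516 -0.502 -0.559 -0.558 -0.515 -0.543 -0.562 -0.495
 -0.559]
tool y moment -0.641 tilt z [ 0.951 -0.054 -0.304]
t 36.42 pos [ 545.4 -119.8  182.5] w 41.4 F [-0.21 -1.02 -3.46] M [-0.089 -0.559 -0.025]
turn [ -0.02 -17.72   0.12] shift now [155.4   1.  -44.6] shift after turn [134.5   0.8 -89.8]
```

Emit:
{"method": "jog_arm", "body": {"series": [[[0,-9,0],[0,0,0],1],[[0,-9,0],[0,0,0],1],[[0,0,0],[0,0,0],1]]}}

```text
clock: 36.8
eef_pos: [541.5, -120.0, 182.2]
tool_rot: [-1.842, 1.567, -1.897]
force: [0.8, 0.2, -3.1]
width: 41.7
```

```bash
python3 -c "
from h import *
avg(6);to(455.8,-114,48,-3.2)"
```

```text
mean F,M [ 0.654 -0.083 -3.366 -0.005 -0.01  -0.006] sd [0.537 0.531 0.675 0.016 0.05  0.031] My [-0.06  -0.078 -0.031  0.046  0.013  0.05 ]
tool y moment -0.01 tilt z [ 0.998 -0.056  0.004]
t 37.1 pos [ 547.1 -119.3  181.7] w 41.7 F [ 0.83 -0.97 -3.2 ] M [ 0.016  0.05  -0.023]
turn [-0.01  0.21  0.04] shift now [133.3   0.3 -92. ] shift after turn [133.7   0.2 -91.5]
```

Emit:
{"method": "jog_arm", "body": {"series": [[[0,-10,0],[0,0,0],1],[[0,-10,0],[0,0,0],1],[[0,0,0],[0,0,0],1],[[0,0,0],[0,0,0],1],[[0,0,0],[0,0,0],1],[[0,7,0],[0,0,0],1],[[0,6,0],[0,0,0],1],[[0,4,0],[0,0,0],1]]}}

```text
clock: 38.1
eef_pos: [549.0, -121.3, 181.5]
tool_rot: [-0.118, 1.535, -0.177]
force: [0.1, -1.4, -3.5]
width: 41.6
```

Emit:
{"method": "jog_arm", "body": {"series": [[[0,3,0],[0,0,0],1],[[0,0,0],[0,0,0],1],[[0,0,0],[0,0,0],1]]}}

```text
clock: 38.48
eef_pos: [546.9, -121.2, 180.9]
tool_rot: [-2.769, 1.554, -2.827]
force: [0.4, -0.4, -3.8]
width: 42.0
```

```bash
python3 -c "
from h import *
avg(8)"
```

```text
mean F,M [ 0.073 -0.07  -3.237 -0.008 -0.029 -0.02 ] sd [0.555 0.656 0.257 0.017 0.024 0.035] My [-0.008 -0.04  -0.066 -0.053  0.012 -0.032 -0.008 -0.038]
tool y moment -0.029 tilt z [ 0.998 -0.058 -0.016]
```

Emit:
{"method": "jog_arm", "body": {"series": [[[0,10,0],[0,0,0],1],[[0,10,0],[0,0,0],1],[[0,0,0],[0,0,0],1],[[0,0,0],[0,0,0],1],[[0,0,0],[0,0,0],1],[[0,-7,0],[0,0,0],1],[[0,-6,0],[0,0,0],1],[[0,-4,0],[0,0,0],1]]}}

```text
clock: 39.88
eef_pos: [545.4, -121.8, 182.5]
tool_rot: [-3.013, 1.506, -3.071]
force: [-0.6, 0.5, -2.8]
width: 41.8
```

Emit:
{"method": "jog_arm", "body": {"series": [[[0,-3,0],[0,0,0],1],[[0,0,0],[0,0,0],1],[[0,0,0],[0,0,0],1]]}}

```text
clock: 40.25
eef_pos: [546.9, -121.6, 181.7]
tool_rot: [-2.696, 1.554, -2.755]
force: [0.2, 0.6, -2.6]
width: 41.6
```

```bash
python3 -c "
from h import *
avg(8);to(455.8,-114,48,-3.2)"
```

```text
mean F,M [ 9.000e-02  7.600e-02 -3.659e+00 -4.000e-03 -2.000e-02 -1.000e-03] sd [0.176 0.322 0.629 0.025 0.038 0.03 ] My [ 0.037 -0.045 -0.082  0.033 -0.005 -0.022 -0.035 -0.042]
tool y moment -0.02 tilt z [ 0.998 -0.058 -0.016]
t 40.65 pos [ 546.9 -121.2  180.8] w 41.5 F [ 0.22  0.24 -3.37] M [-0.011 -0.042  0.02 ]
turn [-0.12 -0.93  0.37] shift now [134.3   2.8 -89.2] shift after turn [132.8   2.1 -91.3]
```

The right case shows no change even with long 20° holds (-0.029 against -0.020), so it is quiet. By elimination I need a stronger test on the others, so I'll put this one back, checking its fit.

Emit:
{"method": "jog_arm", "body": {"series": [[[-0.1,-0.9,0.4],[0,0,0],1],[[0,0,0],[25,1,-45],1],[[0,0,0],[30,1,-46],1],[[0,0,0],[53,0,0],1],[[0,0,0],[12,0,0],1],[[0,0,0],[0,0,0],1],[[0,0,0],[0,0,0],1]]}}

```text
clock: 41.52
eef_pos: [457.9, -114.1, 62.4]
tool_rot: [0.073, 1.568, 0.017]
force: [0.1, 0.3, -3.1]
width: 41.8
```

```bash
python3 -W ignore -c "
from h import *
to(456.3,-114.3,48,-3.2); ends(1)"
```

```text
t 41.52 pos [ 457.9 -114.1   62.4] w 41.8 F [ 0.13  0.25 -3.06] M [-0.013 -0.038 -0.023]
turn [-0.02  0.18 -0.01] shift now [14.4 -0.3 -1.6] shift after turn [14.4 -0.3 -1.5]
side L slopes,z [ 3.80000e-03 -1.18000e-02  5.27501e+01] ends [-69.6  77.5] mid 3.92
side M slopes,z [-1.30000e-03 -4.60000e-03  5.31433e+01] ends [-69.8  78.6] mid 4.43
side R slopes,z [-2.0000e-03  1.6100e-02  6.7238e+01] ends [-68.   79.5] mid 5.74
top L slopes,z [ 3.40000e-03 -1.80000e-02  5.54695e+01] ends [-74.7  71.9] mid -1.42
top M slopes,z [ 5.00000e-03 -2.57000e-02  5.54393e+01] ends [-73.8  71.5] mid -1.17
top R slopes,z [5.10000e-02 1.20000e-02 7.05565e+01] ends [-72.  -28.3] mid -50.17
```

Emit:
{"method": "jog_arm", "body": {"series": [[[0,0,0],[2,0,-1.8],1],[[0,0,0],[4,0,0],1],[[0,0,0],[3,0,0],1],[[0,0,0],[2,0,0],1],[[0,0,0],[0,0,0],1]]}}

```text
clock: 42.25
eef_pos: [456.4, -114.3, 52.9]
tool_rot: [-0.426, 1.565, -0.482]
force: [-1.2, 0.1, 34.1]
width: 41.7
```

```bash
python3 -W ignore -c "
from h import *
to(456.3,-114.3,48,-3.2)"
```

```text
t 42.25 pos [ 456.4 -114.3   52.9] w 41.7 F [-1.22  0.08 34.08] M [-0.054  0.968  0.025]
turn [0.01 0.29 0.13] shift now [ 4.9 -0.  -0.2] shift after turn [ 4.9 -0.  -0.1]
```

Emit:
{"method": "jog_arm", "body": {"series": [[[0,0,0],[-5,0,1],1],[[0,0,0],[0,0,0],1],[[0,0,0],[0,0,0],1]]}}

```text
clock: 42.62
eef_pos: [455.7, -114.3, 54.9]
tool_rot: [0.45, 1.57, 0.394]
force: [1.6, -1.1, 2.1]
width: 41.5
```

```bash
python3 -W ignore -c "
from h import *
to(456.3,-114.3,48,-3.2); ends(2)"
```

```text
t 42.62 pos [ 455.7 -114.3   54.9] w 41.5 F [ 1.64 -1.12  2.09] M [-0.267 -0.119  0.026]
turn [-0.03  0.03 -0.01] shift now [6.9 0.  0.6] shift after turn [6.9 0.  0.6]
side L slopes,z [-1.90000e-03 -1.45000e-02  5.29296e+01] ends [-67.1  78. ] mid 5.49
side M slopes,z [-1.10000e-03 -1.50000e-03  5.30879e+01] ends [-69.5  78.7] mid 4.6
side R slopes,z [-4.32000e-02 -8.90000e-03  5.99865e+01] ends [-71.4  77.5] mid 3.04
top L slopes,z [ 2.7000e-03 -5.7000e-03  5.5538e+01] ends [-74.1  72.2] mid -0.93
top M slopes,z [-1.30000e-03  2.39000e-02  5.52643e+01] ends [-72.3  71.2] mid -0.55
top R slopes,z [-1.43000e-02 -1.73000e-02  6.27663e+01] ends [-75.3 -29.2] mid -52.27
```

Emit:
{"method": "jog_arm", "body": {"series": [[[0,-2.5,0],[-3,0,0.6],1],[[0,0,0],[0,0,0],1],[[0,0,0],[3,0,0],1],[[0,0,0],[2,0,0],1],[[0,0,0],[2,0,0],1],[[0,0,0],[0,0,0],1]]}}

```text
clock: 43.58
eef_pos: [456.2, -114.1, 50.8]
tool_rot: [0.009, 1.528, -0.047]
force: [0.0, -0.5, -1.8]
width: 41.8
```

```bash
python3 -W ignore -c "
from h import *
to(456.3,-114.3,48,-3.2); ends(1)"
```

```text
t 43.58 pos [ 456.2 -114.1   50.8] w 41.8 F [ 0.04 -0.46 -1.76] M [ 0.015  0.137 -0.027]
turn [-0.03  2.48 -0.02] shift now [ 2.9 -0.2 -0.1] shift after turn [ 2.8 -0.2  0.1]
side L slopes,z [9.00000e-04 6.60000e-03 5.30415e+01] ends [-67.7  78.5] mid 5.38
side M slopes,z [ 1.30000e-03 -9.30000e-03  5.30647e+01] ends [-69.7  78.5] mid 4.42
side R slopes,z [3.4000e-02 1.1600e-02 5.5662e+01] ends [-72.   78.6] mid 3.29
top L slopes,z [ 2.7000e-03 -3.2000e-03  5.5061e+01] ends [-74.6  71.3] mid -1.62
top M slopes,z [ 7.30000e-03 -1.20000e-02  5.54452e+01] ends [-73.7  72. ] mid -0.86
top R slopes,z [ 3.39000e-02 -5.35000e-02  5.79139e+01] ends [-72.3 -31.2] mid -51.74
```

Emit:
{"method": "jog_arm", "body": {"series": [[[0,1.9,0],[0,0,0],1],[[0,0,0],[2,0,0],1],[[0,0,0],[0,0,0],1],[[0,0,0],[0,0,0],-1],[[0,0,0],[0,0,0],-1],[[0,0,0],[0,0,0],-1],[[0,0.6,0],[-35,0,0],-1],[[0,0,0],[-50,0,0],-1]]}}

```text
clock: 44.68
eef_pos: [455.0, -113.9, 134.3]
tool_rot: [2.788, 1.568, 2.733]
force: [1.1, -0.6, 0.3]
width: 85.8
```

Emit:
{"method": "jog_arm", "body": {"series": [[[0,0,0],[0,45,0],-1],[[0,0,0],[0,60,0],-1],[[0,0,0],[0,60,0],-1],[[0,0,0],[0,19,0],-1],[[0,0,0],[0,0,0],-1],[[0,0,0],[0,0,0],-1]]}}

```text
clock: 45.42
eef_pos: [465.9, 67.9, 133.9]
tool_rot: [-2.23, 1.569, -2.288]
force: [-0.4, 0.6, -0.3]
width: 85.2
```

```bash
python3 -W ignore -c "
from h import *
to(465.6,69.5,47.5,-3.2); ends(1)"
```

```text
t 45.42 pos [465.9  67.9 133.9] w 85.2 F [-0.44  0.6  -0.28] M [0.008 0.004 0.008]
turn [-0.12 -0.05  0.07] shift now [86.4  1.7 -0.3] shift after turn [86.4  1.6 -0.4]
side L slopes,z [-4.90000e-03  1.25000e-02  5.32181e+01] ends [-69.4  76.5] mid 3.55
side M slopes,z [ 4.00000e-03 -1.49000e-02  5.31846e+01] ends [-69.5  78.8] mid 4.65
side R slopes,z [-9.0000e-04 -1.8000e-02  5.3096e+01] ends [-71.9  78.5] mid 3.29
top L slopes,z [ 7.42000e-02 -1.01000e-02  5.97685e+01] ends [-74.8 -34.2] mid -54.51
top M slopes,z [-2.12000e-02  4.49000e-02  5.60704e+01] ends [43.  72.3] mid 57.67
top R slopes,z [3.30000e-03 1.76000e-02 5.49292e+01] ends [-7.5 73.5] mid 32.98
```

The right case is home (z 53.1, level). I'm regripping the left case, deeper this time, for the long-rock test.

Emit:
{"method": "jog_arm", "body": {"series": [[[0,0,0],[35,1.6,0],-1],[[0,0,0],[33,0,0],-1],[[0,0,0],[18,0,0],-1],[[0,0,0],[0,0,0],1],[[0,0,0],[0,0,0],1],[[0,0,0],[0,0,0],1],[[0,0,0],[0,0,0],1],[[0,0,0],[0,0,0],1]]}}

```text
clock: 46.52
eef_pos: [466.7, 70.2, 49.4]
tool_rot: [-0.559, 1.569, -0.616]
force: [-1.3, -1.1, 5.4]
width: 41.4
```

Emit:
{"method": "jog_arm", "body": {"series": [[[0,0,0],[0,0,0],1],[[0,0,0],[-6,0,0],1],[[0,0,0],[-15,0,0],1],[[0,0,0],[-25,0,0],1],[[0,0,0],[-35,0,30],1],[[0,0,0],[-30,0,30],1],[[0,0,0],[-20,0,30],1],[[0,-10,0],[0,0,0],1]]}}

```text
clock: 47.52
eef_pos: [566.0, 66.0, 182.3]
tool_rot: [0.034, 1.381, -0.029]
force: [1.3, -0.7, -5.6]
width: 41.4
```

Emit:
{"method": "jog_arm", "body": {"series": [[[0,-10,0],[0,0,0],1],[[0,0,0],[0,0,0],1],[[0,0,0],[0,0,0],1],[[0,0,0],[0,0,0],1],[[0,8,0],[0,0,0],1],[[0,7,0],[0,0,0],1],[[0,5,0],[0,0,0],1],[[0,0,0],[0,0,0],1]]}}

```text
clock: 48.52
eef_pos: [560.6, 63.5, 178.0]
tool_rot: [-2.923, 1.557, -2.986]
force: [0.0, -0.1, -3.0]
width: 41.3
```

```bash
python3 -c "
from h import *
avg(7);to(465.9,69.3,48,-3.2)"
```

```text
mean F,M [-4.410e-01  2.500e-02 -4.239e+00  3.000e-03 -8.100e-02 -5.000e-03] sd [0.495 0.412 0.51  0.028 0.041 0.036] My [-0.047 -0.045 -0.014 -0.11  -0.116 -0.121 -0.114]
tool y moment -0.081 tilt z [ 0.998 -0.058 -0.014]
t 48.88 pos [557.6  64.5 178.7] w 41.2 F [ 0.44  0.15 -3.45] M [ 0.01  -0.114  0.034]
turn [-0.15 -0.81  0.38] shift now [132.    0.4 -90. ] shift after turn [130.7  -0.3 -91.8]
```

My reads -0.116 N·m, so the piece is at the -x end of the left case. Now the long opposite rock.

Emit:
{"method": "jog_arm", "body": {"series": [[[0,10,0],[0,0,0],1],[[0,9,0],[0,0,0],1],[[0,0,0],[0,0,0],1],[[0,0,0],[0,0,0],1],[[0,0,0],[0,0,0],1],[[0,-8,0],[0,0,0],1],[[0,-6,0],[0,0,0],1],[[0,-4,0],[0,0,0],1]]}}

```text
clock: 49.88
eef_pos: [556.5, 64.4, 179.8]
tool_rot: [-2.903, 1.541, -2.961]
force: [-1.0, -0.6, -3.5]
width: 41.1
```

Emit:
{"method": "jog_arm", "body": {"series": [[[-0.1,-2,0.4],[0,0,0],1],[[0,0,0],[0,0,0],1]]}}

```text
clock: 50.12
eef_pos: [556.5, 64.0, 179.6]
tool_rot: [-0.241, 1.568, -0.298]
force: [0.4, 0.2, -4.3]
width: 41.4
```

```bash
python3 -c "
from h import *
avg(7);to(574.7,12.8,196,-6.2)"
```

```text
mean F,M [ 5.010e-01  2.600e-01 -3.932e+00 -3.000e-03  5.900e-02  8.000e-03] sd [0.309 0.364 0.444 0.031 0.037 0.029] My [0.014 0.072 0.062 0.009 0.089 0.051 0.12 ]
tool y moment 0.059 tilt z [ 0.998 -0.058  0.002]
t 50.48 pos [558.3  64.3 178.2] w 41.3 F [ 0.82  1.03 -3.39] M [0.049 0.12  0.048]
turn [ 2.88  0.13 -0.06] shift now [-17.8 -50.5  19.4] shift after turn [-17.8 -49.4  21.9]
```

The moment flipped sign (-0.09 to +0.06), so the left case is the rattling one. I'm carrying it to the reader.

Emit:
{"method": "jog_arm", "body": {"series": [[[2.9,0,0],[0,0,0],1],[[0,0,0],[-9,-15,7],1],[[0,0,0],[-9,-20,8],1],[[0,0,0],[0,-14,7],1],[[0,0,0],[0,0,0],1],[[0,0,0],[0,0,0],1],[[0,0,0],[0,0,0],1]]}}

```text
clock: 51.35
eef_pos: [574.2, 14.4, 196.2]
tool_rot: [0.69, 1.568, 0.583]
force: [0.0, 0.4, -4.6]
width: 41.3
```

```bash
python3 -W ignore -c "
from h import *
to(574.7,12.8,196,-6.2); ends(1)
d,P=cloud('side'); Z=P[...,2]; u=np.array([.994,-.108]); v=np.array([.108,.994])
e=P[...,:2]-[574.7,12.8]; a=e@u; b=e@v
m=(abs(a)<90)&(abs(b)<30)&(Z>150)&(Z<215); q=P[m]
t=m&(abs(b)<16)&(Z>190); k=np.linalg.lstsq(np.c_[a[t],b[t],np.ones(t.sum())],Z[t],rcond=None)[0]
print('top slope',k.round(3),'a',np.percentile(a[m],[1,99]).round(1),'b',np.percentile(b[m],[1,99]).round(1),'z',np.percentile(Z[m],[1,99]).round(1),cv2.minAreaRect(q[:,:2].astype(np.float32)))
r=(a>130)&(a<260)&(abs(b)<60)&(Z>140)&(Z<235); print('reader a',np.percentile(a[r],[1,5]).round(1),'z',np.percentile(Z[r],[1,99]).round(1),'b',np.percentile(b[r],[1,99]).round(1))
save('s6.png',cv2.resize(d['img'][120:280,260:440],None,fx=4,fy=3.7,interpolation=cv2.INTER_CUBIC))"
```

```text
t 51.35 pos [574.2  14.4 196.2] w 41.3 F [ 0.03  0.36 -4.58] M [ 0.054  0.068 -0.023]
turn [ 0.09  0.11 -0.09] shift now [ 0.2 -1.5  0.6] shift after turn [ 0.2 -1.5  0.6]
side M slopes,z [ 1.00000e-03 -5.30000e-03  5.32446e+01] ends [-69.6  78.5] mid 4.44
side R slopes,z [-2.40000e-03 -1.50000e-03  5.33805e+01] ends [-72.   78.2] mid 3.12
top M slopes,z [-6.20000e-03  1.62000e-02  5.50183e+01] ends [-73.6  31.7] mid -20.94
top slope [-6.00000e-03 -4.00000e-03  2.00044e+02] a [-71.4  76.5] b [-28.1  16.4] z [158.1 204.8] ((577.158203125, 7.580116271972656), (49.417625427246094, 149.46121215820312), 83.43289184570312)
reader a [171.2 172.1] z [147.9 224. ] b [-47.1  33.1]
```

View pics/s6.png

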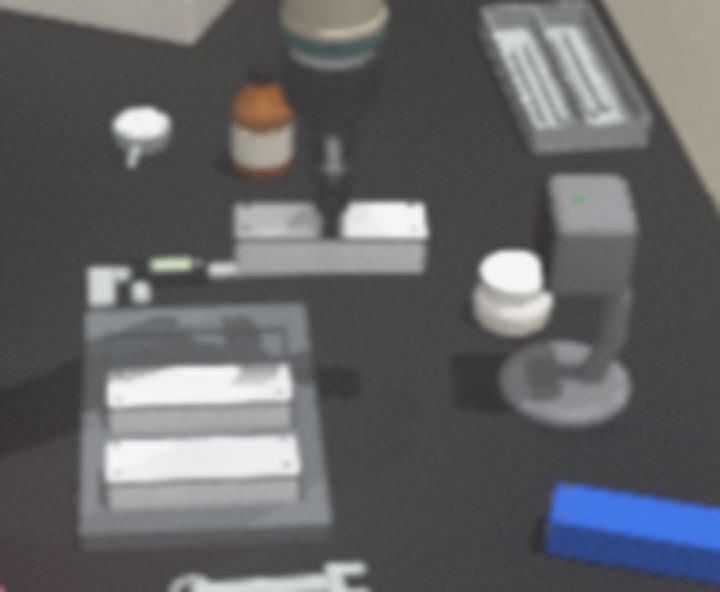

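The case is level at (330,240). It lies in line with the reader head at (590,235), its centre about 168 mm from the face (end about 93 mm off) and at z about 179. The two quiet cases are flat in the tray. Handing in.

```bash
python3 -c "
from h import *
print(finish_job()); print(read_state()['clock'],read_state()['width'])"
```

```text
the job is handed in; nothing more can be done
None
the job is handed in; nothing more can be done
```

I found the rattling case, the left one, and handed the job in at about 51.5 s with the gripper holding it in front of the code reader. No verdict is reported.

**How I identified it:** My first short rocks on the left case showed nothing, and I wrongly put it back as quiet. The middle case was quiet, judged only on the short rocks. The right case stayed quiet on short rocks and on 20° rocks with a long hold. I then lifted the left case again and rocked it the same long way. Its end moment changed from about -0.08 N·m (‑0.12 in the last samples) to about +0.06 N·m, so the piece had rolled from one end to the other.

**Last checks:**
- **Held case:** It is level. Its centre is about 168 mm from the reader face, with the near end about 93 mm off. It is within a few mm sideways, at a height of about 179 mm against the 180 mm window.
- **Quiet cases:** The middle and right cases are level in their recesses at their original height, not touched by the gripper.
- **Bystanders:** None appear moved in the pictures. I did not measure their positions.

**What went wrong on the way:**
- The jaws slipped off the middle case on its first lift. It stayed in its recess, and I regripped it deeper.
- The middle and right cases caught on the recess edge when I put them back. The wrist force reached about 84 N on the middle one and 34 N on the right one, below the 120 N limit. I lifted each a little, levelled it and set it down again.

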